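# Put the hole saws away under the toolbox tray

### The job

Put the hole-saw set away in the red toolbox: lift its cantilever tray by the black bar, up and right back until it rests on its stop, then in the left-hand bay underneath (left as seen from the robot) nest the three hole saws teeth down on the floor of the box: the smallest first, the middle one over it, the largest over both. Lay the arbor flat on the floor of the right-hand bay, and last lower the tray gently, without letting it drop, until it sits fully home on the box.

Things in the scene. Friction and masses are not known exactly. Their poses are not given: they have to be found in the camera images.
- saw_small_mid (a point): smallest hole saw: plain steel cup standing teeth (open end) down, closed end up; outside diameter 25 mm, height 36 mm, wall 2.5 mm. The point is on its axis, half-way up (18 mm above its teeth); z points up out of the closed end
- saw_middle_mid (a point): middle hole saw: same kind of cup, teeth down; outside diameter 41 mm, inside 36 mm, height 43 mm, inside depth 38 mm. The point is on its axis, half-way up (21.5 mm above its teeth); z points up out of the closed end
- saw_large_mid (a point): largest hole saw: same kind of cup, teeth down; outside diameter 60 mm, inside 55 mm, height 50 mm, inside depth 45 mm. The point is on its axis, half-way up (25 mm above its teeth); z points up out of the closed end
- arbor_mid (a point): arbor of the hole saws, a steel spindle lying on its side: hexagonal body 24 mm across flats, 30 mm long; shank 11 mm thick, 36 mm long on its -x end; thread and thin pilot drill, together 46 mm long, on its +x end. The point is the centre of the hexagonal body, near the balance point, 12 mm above what it lies on; x runs along the spindle to the drill
- toolbox: red steel toolbox, fixed; open lid lies behind it (+x). Tub 150 (x) by 340 mm (y), rim 62 mm high, walls and floor 3 mm thick; a partition 25 mm high at y = 0 parts it into a left (+y) and a right bay. The tray covers it at the start. Origin: centre of the tub's underside, at table height; x points away from the robot to the lid, y left along the box
- nest_bay (a point): centre of the floor of the left bay of the tub, for the hole saws; hidden under the tray at the start. Axes as the toolbox. The bay is 144 mm (x) by 166 mm (y)
- arbor_bay (a point): centre of the floor of the right bay of the tub, for the arbor; hidden under the tray at the start. Axes as the toolbox. The bay is 144 mm (x) by 166 mm (y)
- tray_grip (a point): centre of the tray's black lifting bar: 12 mm wide (x), 10 mm high, 100 mm long (y), on a leg near each end; 33 mm free below it to the tray floor. Tray 150 by 340 mm, walls 30 mm high; bar centre 40 mm above the tray's underside, 10 mm above its rim. Axes as the toolbox at all times: the tray stays level
- tray_arm (a joint): angle of the tray's parallel links, rad: 0 tray down, 2.007 on its stop up and back over the lid. The bar moves, level, on a 110 mm circle in the box's x-z plane; from the circle's centre its direction is x = -cos(0.524 + angle), z = sin(0.524 + angle): 185 mm back, up to 55 mm higher on the way. 0.5 kg, no spring, hardly any friction: beyond the top (1.05) it falls back, before it shut
Mind the look-alikes: they are no part of the job. What is shaped like the part that bears saw_large_mid but green is not meant.

How it is judged:
By the outcome, as a careful person would: the job done as asked, in the order asked, and still so for the second after the job is handed in, with the robot touching nothing.
It also fails if it takes over 138 s, if anything falls off the work surface, if the arm or the gripper's body presses on something with over 40 N, if the wrist force passes 120 N, or if a joint passes its speed limit or range.

### The arm

A 6-joint arm with a two-finger parallel gripper is mounted at the origin on the work surface. World frame = base frame: x ahead of the robot, y to its left, z up, the work surface at z = 0. Lengths are in m, angles in rad, forces in N, time in s.
With the tool pointing down it reaches from about 0.225 to 0.875 m from the base axis. Payload 3.4 kg.
Tool frame: the origin (TCP) lies where the fingers leave the gripper's body, on its centre line; the fingertips stand 73 mm ahead of it and the grasp point (between the pads) lies 54 mm ahead of it (manip.grip_point_offset is the distance from the TCP to the grasp point, in m); z points along the fingers, y is the line along which they close (so a half turn about z gives the same grasp; the last joint's range is limited). The gripper opens to 85 mm and grips with 20 to 120 N. Pads are 22 mm wide; open, the fingers measure 114 mm over their backs; the gripper's body (76 mm by 85 mm) begins 54 mm behind the grasp point. The pads swing forward as they close: fully open they stand 13 mm farther back than shut.
Start: joints at [1.155, 0.276, 1.505, -0, 1.361, -0.121], TCP at [0.167, 0.55, 0.304] pointing down, gripper open.
Joint ranges: [-2.89, 2.89], [-0.75, 2.08], [0.22, 2.7], [-1.18, 4.32], [0.11, 2.71], [-2.7, 2.7]. Speed limits (rad/s): [2.57, 2.57, 3.14, 3.14, 3.14, 3.14].

### API

Orientations are given as a unit quaternion [w, x, y, z].
In Python, from rig import sensors, cams, manip, spotter gives the robot as it stands.
- The arm moves only by the tool drive_tool, never from a script. Its argument "targets" is a list of rows, each a list of 4 numbers: the shift along the world's x, y, z in m, then the turn about the world's z in degrees. In form: [[dx, dy, dz, spin], ...]. A call has exactly 5 rows; each row shifts and turns the commanded pose from where the row before left it; what a row does not reach is not made up. A row lasts 1/8 s, in which the tool goes at most 62.5 mm and 10.7 degrees, less where a joint would pass 70% of its speed; a pose out of reach is approached as far as the arm can. A call is refused whole if a number of a shift passes 0.0625 or a number of a turn 10.7, either way. A call with a gripper value outside its range is refused whole. "jaw" is the finger opening in m, from 0 to 0.0854, set as the call begins (left out, the last holds). The fingers move at their own pace and stop on an object; "force" is the grip in N (left out, the last holds). Time passes only in rows, so rows that do not move let the fingers close, or fill a call up. It gives the time, the measured TCP pose, the force and the opening at its end, in the units of the state.
- sensors.get_state(): the state, without advancing time (a new reading comes with each control period).
- cams.get_image(name): name is "scene" or "top"; returns a dict with "color" (384x512x3 uint8, red, green, blue), "intrinsics" (3x3 intrinsics, pixels), "R" (3x3) and "t" (3): a world point X has camera coordinates R X + t. Camera axes: x right, y down, z forward; pixel columns grow to the right and rows downward; lengths in m; the calibration is good to about 2 mm. A picture is of the moment at which its call begins. There is no depth.
- manip.sign_off(): hands the job in, once; it reports no verdict.
Trained networks look in the newest picture that a camera, given by its name, has taken for a name from the list of things; names that differ only in an ending like _2 or _b are one class to them, and where a whole thing is asked for, a point or a joint stands for the part that bears it (a point fixed in the world has none). Each returns a list of dicts, best first, with "score" (0 to 1); they miss things now and then, are a little off and sometimes report something else, mostly with a low value. They report only what shows in the picture. A call takes as long as a camera call. They do not tell look-alikes from the thing itself.
- spotter.find_in(query, camera): "point" ([x, y, z] in m, in world coordinates, good to about 4 mm: the middle of the surface that is visible of it).
- spotter.landmark_of(query, camera): "point" ([x, y, z] in m, in world coordinates, good to about 4 mm: a listed point, or the origin of a listed thing).
The state is a dict: "clock": time; "qpos": joint angles; "qd": joint speeds; "effort": joint torques, N m; "position": TCP position; "ee_rot": TCP orientation; "contact_force": force on the tool from outside, world axes, zero at the start; "moment": the same for the moment, N m; "width": finger opening in m.
Only numpy, scipy, OpenCV 4.12 (cv2) and the standard library are available. Lean on these libraries where they do the work, as an engineer would, in place of code of your own. Each camera call takes 0.05 s, during which the arm holds its last target. There are 200 camera calls.

## Working session

There is one attempt and no reset: what is moved stays moved. The work goes in short steps, Python scripts to look and compute and a tool call to move; the robot and the scene stay as the last step left them, time stands still between calls to the robot, and variables do not carry over. Pictures are saved under pics/ and viewed, on a budget of 14 in all, crops included, one or two more only if the job needs it, and the job is handed in when it is done.

Besides the shell and the picture viewer there is one more tool, called after "Call:" as a command line: name --pt "numbers of a row" for each row, then --argument value for the rest. drive_tool: Moves the arm, as the interface text tells. Its arguments: {"type":"object","properties":{"targets":{"type":"array","items":{"type":"array","items":{"type":"number"}}},"jaw":{"type":"number"},"force":{"type":"number"}},"required":["targets"]}

```bash
mkdir -p pics; cat > h.py <<'E'
import numpy as np, cv2
from rig import sensors, cams, manip, spotter
np.set_printoptions(precision=4,suppress=True)
def shot(cam,fn=None):
    im=cams.get_image(cam)
    if fn: cv2.imwrite('pics/'+fn,im['color'][:,:,::-1])
    return im
def proj(im,X):
    c=np.array(im['R'])@np.array(X)+np.array(im['t']); p=np.array(im['intrinsics'])@c; return p[:2]/p[2]
def back(im,uv,z):
    R=np.array(im['R']);t=np.array(im['t']);K=np.array(im['intrinsics'])
    d=R.T@np.linalg.inv(K)@np.array([uv[0],uv[1],1.]);o=-R.T@t
    return o+d*(z-o[2])/d[2]
def look(names,cams_=('scene','top')):
    for n in names:
        for c in cams_:
            for r in spotter.landmark_of(n,c): print(n,c,{k:(np.round(v,4) if k!='score' else round(v,2)) for k,v in r.items()})
E
python3 - <<'E'
from h import *
a=shot('scene','s1.png');b=shot('top','t1.png')
look(['saw_small_mid','saw_middle_mid','saw_large_mid','arbor_mid','toolbox','tray_grip','tray_arm'])
for c in('scene','top'):
    for r in spotter.find_in('arbor_mid',c): print('arb find',c,r)
print(sensors.get_state(), manip.grip_point_offset)
E
```

```text
saw_small_mid scene {'point': array([0.4098, 0.2917, 0.0148]), 'score': 0.69}
saw_small_mid top {'point': array([0.4105, 0.2921, 0.0203]), 'score': 0.39}
saw_middle_mid scene {'point': array([0.5268, 0.4014, 0.0241]), 'score': 0.91}
saw_middle_mid top {'point': array([0.5298, 0.4006, 0.0204]), 'score': 0.6}
saw_large_mid scene {'point': array([ 0.2856, -0.3176,  0.0224]), 'score': 0.69}
saw_large_mid scene {'point': array([ 0.3199, -0.2213,  0.0266]), 'score': 0.66}
saw_large_mid scene {'point': array([ 0.4991, -0.2707,  0.0273]), 'score': 0.52}
saw_large_mid top {'point': array([ 0.3967, -0.3288,  0.0236]), 'score': 0.95}
saw_large_mid top {'point': array([ 0.3165, -0.2179,  0.0203]), 'score': 0.72}
saw_large_mid top {'point': array([ 0.5012, -0.2749,  0.0237]), 'score': 0.63}
saw_large_mid top {'point': array([ 0.2852, -0.3148,  0.0247]), 'score': 0.58}
arbor_mid scene {'point': array([ 0.502 , -0.3854,  0.0104]), 'score': 0.47}
arbor_mid top {'point': array([ 0.5052, -0.3838,  0.01  ]), 'score': 0.67}
arbor_mid top {'point': array([0.5314, 0.4007, 0.0205]), 'score': 0.56}
toolbox scene {'point': array([ 0.4789, -0.019 ,  0.0055]), 'score': 0.74}
toolbox top {'point': array([ 0.4753, -0.0118, -0.    ]), 'score': 0.9}
tray_grip scene {'point': array([ 0.4784, -0.0134,  0.1056]), 'score': 0.83}
tray_grip top {'point': array([ 0.4804, -0.0144,  0.0996]), 'score': 0.6}Traceback (most recent call last):
  File "<stdin>", line 3, in <module>
  File "h.py", line 17, in look
    for r in spotter.landmark_of(n,c): print(n,c,{k:(np.round(v,4) if k!='score' else round(v,2)) for k,v in r.items()})
             ~~~~~~~~~~~~~~~~~~~^^^^^
ValueError: it knows: arbor_bay, arbor_mid, nest_bay, saw_large_mid, saw_middle_mid, saw_small_mid, toolbox, tray_grip
```

View pics/s1.png

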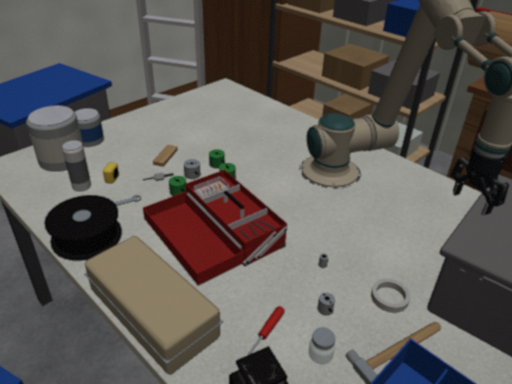

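View pics/t1.png

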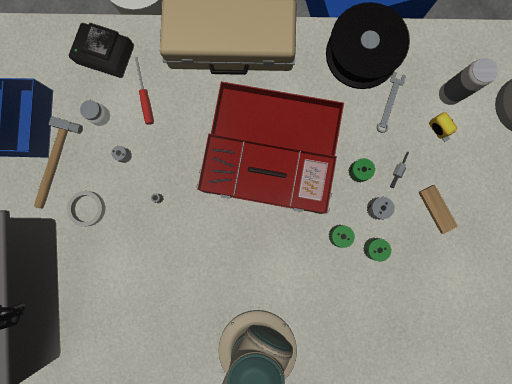

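```bash
python3 - <<'E'
from h import *
print(sensors.get_state(), manip.grip_point_offset)
for c in('scene','top'):
    im=shot(c)
    for X in [(0.41,.292,.036),(.528,.401,.043),(.2855,-.316,.05),(.318,-.22,.05),(.5,-.272,.05),(.397,-.329,.05),(.503,-.385,.012),(.479,-.014,.102)]: print(c,X,proj(im,X))
E
```

```text
{'clock': 0.7, 'qpos': array([ 1.155 ,  0.2759,  1.5049,  0.    ,  1.3607, -0.121 ]), 'qd': array([-0.0006, -0.0004,  0.0002,  0.0006, -0.0011,  0.0007]), 'effort': array([ -0.0011, -41.6508, -24.6058,   0.    ,   0.0001,  -0.    ]), 'position': array([0.1671, 0.5502, 0.304 ]), 'ee_rot': array([0.    , 0.1469, 0.9892, 0.0001]), 'contact_force': array([ 0.106 ,  0.776 , -0.2151]), 'moment': array([ 0.0398, -0.0171,  0.0284]), 'width': 0.0851573672778322} 0.0539
scene (0.41, 0.292, 0.036) [323.4256 255.4045]
scene (0.528, 0.401, 0.043) [328.3896 297.376 ]
scene (0.2855, -0.316, 0.05) [217.0366 153.0325]
scene (0.318, -0.22, 0.05) [227.7145 166.6705]
scene (0.5, -0.272, 0.05) [178.0639 180.23  ]
scene (0.397, -0.329, 0.05) [191.3986 162.5391]
scene (0.503, -0.385, 0.012) [159.1176 175.9044]
scene (0.479, -0.014, 0.102) [233.4395 199.3049]
top (0.41, 0.292, 0.036) [154.7225 197.418 ]
top (0.528, 0.401, 0.043) [116.831  153.7071]
top (0.2855, -0.316, 0.05) [378.3487 249.7571]
top (0.318, -0.22, 0.05) [342.1252 236.4304]
top (0.5, -0.272, 0.05) [362.2139 169.1486]
top (0.397, -0.329, 0.05) [383.4017 207.8789]
top (0.503, -0.385, 0.012) [399.2845 170.8963]
top (0.479, -0.014, 0.102) [266.4806 172.1247]
```

The first pair shows the box with its tray shut at top (268,170), turned about −9°. The small saw is at (157,198) and the middle at (120,153). The grey large saw is at (381,208), among three green look-alikes, and the arbor is at (400,169). Next I'll measure the angles and centres.

```bash
python3 - <<'E'
from h import *
im=shot('top'); c=im['color']
cv2.imwrite('pics/c1.png',cv2.resize(c[70:260,190:420,::-1],None,fx=3.4,fy=3.1,interpolation=cv2.INTER_CUBIC))
hsv=cv2.cvtColor(c,cv2.COLOR_RGB2HSV)
g=hsv[...,2].copy()
# bar
m=(c.max(2)<60).astype(np.uint8); sub=np.zeros_like(m); sub[160:185,242:292]=m[160:185,242:292]
ys,xs=np.nonzero(sub); r=cv2.minAreaRect(np.c_[xs,ys].astype(np.float32)); 
P=np.array([back(im,p,.107)[:2] for p in cv2.boxPoints(r)]);print('bar',P,P.mean(0))
e=[(P[i],P[(i+1)%4]) for i in range(4)]; e=max(e,key=lambda s:np.linalg.norm(s[0]-s[1])); d=e[1]-e[0]; print('len',np.linalg.norm(d),'ang',np.degrees(np.arctan2(d[1],d[0])))
# red
red=((hsv[...,0]<8)|(hsv[...,0]>172))&(hsv[...,1]>150); red=red.astype(np.uint8)
n,l,s,_=cv2.connectedComponentsWithStats(red); k=1+np.argmax(s[1:,4]); r=cv2.minAreaRect(np.argwhere(l==k)[:,::-1].astype(np.float32)); print('red',s[k],r)
print('corners z.095',[back(im,p,.095)[:2] for p in cv2.boxPoints(r)])
# table-background diff objects
bg=np.median(c[100:260,60:470].reshape(-1,3),0); 
def obj(box,z,nm):
    x0,y0,x1,y1=box; f=cv2.absdiff(c[y0:y1,x0:x1],np.tile(bg.astype(np.uint8),(y1-y0,x1-x0,1))).max(2)>35
    ys,xs=np.nonzero(f); q=np.c_[xs+x0,ys+y0].astype(np.float32); r=cv2.minAreaRect(q); W=np.array([back(im,p,z)[:2] for p in q]); mu=W.mean(0)
    w,v=np.linalg.eigh(np.cov(W.T)); print(nm,r,'mean',mu,'ax',v[:,1],np.sqrt(w),'rng',((W-mu)@v[:,1]).min(),((W-mu)@v[:,1]).max())
obj((386,145,414,192),.012,'arbor');obj((364,194,398,224),.05,'large');obj((106,140,136,168),.043,'mid');obj((146,188,168,208),.036,'small')
E
```

```text
bar [[ 0.4804  0.0351]
 [ 0.4926  0.0333]
 [ 0.4779 -0.0627]
 [ 0.4657 -0.0609]] [ 0.4792 -0.0138]
len 0.09714436786836829 ang -98.71574434947337
red [  198    82   146   131 12314] ((271.0271301269531, 147.14260864257812), (130.38656616210938, 112.34245300292969), 9.782407760620117)
corners z.095 [array([0.4253, 0.1639]), array([0.7198, 0.1245]), array([ 0.6667, -0.2138]), array([ 0.3768, -0.1682])]
arbor ((399.362060546875, 169.65516662597656), (9.847983360290527, 39.26062774658203), 23.198591232299805) mean [ 0.5028 -0.3834] ax [-0.9085  0.4179] [0.0062 0.0264] rng -0.05998992063009011 0.05149013640949228
large ((380.0, 207.5), (23.0, 26.0), 90.0) mean [ 0.3972 -0.3198] ax [-0.1406  0.9901] [0.0154 0.0186] rng -0.035837978770362995 0.03568457781572302
mid ((121.5, 154.0), (16.0, 19.0), 90.0) mean [0.5278 0.3879] ax [0.4055 0.9141] [0.0109 0.0148] rng -0.027878837791049126 0.02895826889874354
small ((157.0, 198.0), (8.0, 12.0), 90.0) mean [0.409  0.2852] ax [0.063 0.998] [0.0066 0.009 ] rng -0.016488448225189224 0.017266205714007856
```

View pics/c1.png

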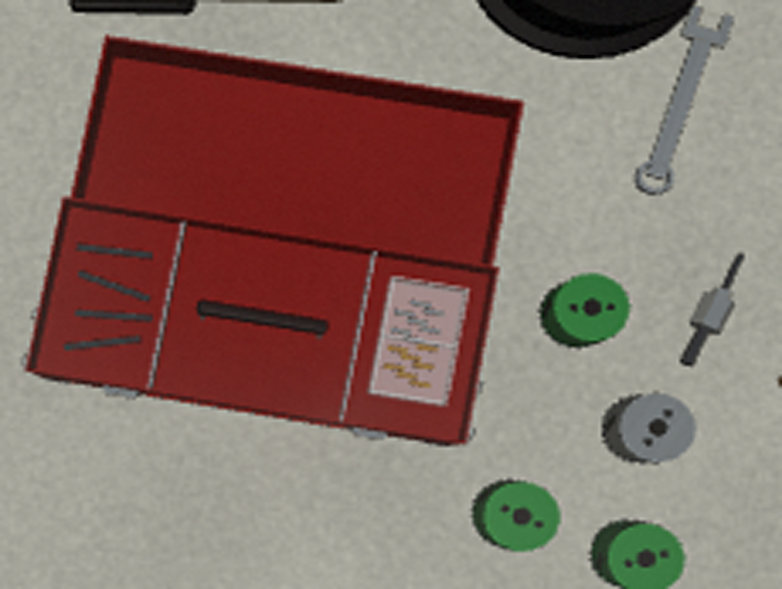

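The crop confirms three things: the grey large saw's top is at full-image (382.6,207.7), the arbor's drill end points up and right at yaw ≈ −24.7°, and the bar is at −8.7°. Next I move over the bar.

Call:
drive_tool --pt "0.024 -0.0434 -0.0065 -6.29" --pt "0.024 -0.0434 -0.0065 -6.29" --pt "0.024 -0.0434 -0.0065 -6.29" --pt "0.024 -0.0434 -0.0065 -6.29" --pt "0.024 -0.0434 -0.0065 -6.29" --jaw 0.05

```text
clock: 1.48
position: [0.2877, 0.3319, 0.2715]
ee_rot: [0.0, 0.411, 0.912, 0.0]
contact_force: [0.7, 0.0, -0.6]
width: 0.0501
```

Call:
drive_tool --pt "0.024 -0.0434 -0.0065 -6.29" --pt "0.024 -0.0434 -0.0065 -6.29" --pt "0.024 -0.0434 -0.0065 -6.29" --pt "0.024 -0.0434 -0.0065 -6.29" --pt "0.024 -0.0434 -0.0065 -6.29"

```text
clock: 2.1
position: [0.4078, 0.1147, 0.2391]
ee_rot: [0.0, 0.643, 0.766, 0.001]
contact_force: [-0.2, -0.1, 0.1]
width: 0.0502
```

Call:
drive_tool --pt "0.024 -0.0434 -0.0065 -6.29" --pt "0.024 -0.0434 -0.0065 -6.29" --pt "0.024 -0.0434 -0.0065 -6.29" --pt "0 0 0 0" --pt "0 0 0 0"

```text
clock: 2.72
position: [0.4786, -0.0138, 0.2193]
ee_rot: [-0.001, 0.759, 0.652, -0.0]
contact_force: [-0.5, -0.0, -0.4]
width: 0.0503
```

Call:
drive_tool --pt "0 0 -0.02 0" --pt "0 0 -0.02 0" --pt "0 0 -0.0123 0" --pt "0 0 -0.011 0" --pt "0 0 0 0"

```text
clock: 3.35
position: [0.4786, -0.0136, 0.1556]
ee_rot: [-0.001, 0.758, 0.652, -0.0]
contact_force: [-0.1, -0.4, -0.2]
width: 0.0495
```

Call:
drive_tool --pt "0 0 0 0" --pt "0 0 0 0" --pt "0 0 0 0" --pt "0 0 0 0" --pt "0 0 0 0" --jaw 0.0 --force 50

```text
clock: 3.98
position: [0.4791, -0.014, 0.1567]
ee_rot: [0.0, 0.759, 0.652, 0.0]
contact_force: [-1.6, 0.7, 5.8]
width: 0.0114
```

```bash
python3 - <<'E'
from h import *
print(sensors.get_state()); shot('scene','s2.png')
y=np.radians(-8.7); p=lambda t: np.array([-.11*np.cos(.524+t)*np.cos(y),-.11*np.cos(.524+t)*np.sin(y),.11*np.sin(.524+t)])
T=np.linspace(0,2.007,21); print(np.diff([p(t) for t in T],axis=0))
E
```

```text
{'clock': 3.975, 'qpos': array([-0.1746,  0.2696,  1.9254,  0.0001,  0.9459, -0.0232]), 'qd': array([-0.0017, -0.0004, -0.0011,  0.0006,  0.0015, -0.0008]), 'effort': array([ -0.0295, -32.8704, -18.2617,  -0.0429,  -0.6148,  -0.0859]), 'position': array([ 0.4791, -0.014 ,  0.1567]), 'ee_rot': array([0.0002, 0.7586, 0.6516, 0.0002]), 'contact_force': array([-1.6295,  0.6784,  5.8026]), 'moment': array([ 0.0392,  0.2787, -0.065 ]), 'width': 0.011449908374603102}
[[ 0.0059 -0.0009  0.0093]
 [ 0.0068 -0.001   0.0086]
 [ 0.0076 -0.0012  0.0079]
 [ 0.0084 -0.0013  0.0071]
 [ 0.009  -0.0014  0.0062]
 [ 0.0096 -0.0015  0.0052]
 [ 0.0101 -0.0015  0.0042]
 [ 0.0104 -0.0016  0.0032]
 [ 0.0107 -0.0016  0.0021]
 [ 0.0109 -0.0017  0.001 ]
 [ 0.0109 -0.0017 -0.0001]
 [ 0.0108 -0.0017 -0.0012]
 [ 0.0107 -0.0016 -0.0023]
 [ 0.0104 -0.0016 -0.0033]
 [ 0.01   -0.0015 -0.0044]
 [ 0.0095 -0.0015 -0.0054]
 [ 0.0089 -0.0014 -0.0063]
 [ 0.0083 -0.0013 -0.0072]
 [ 0.0075 -0.0012 -0.008 ]
 [ 0.0067 -0.001  -0.0087]]
```

View pics/s2.png

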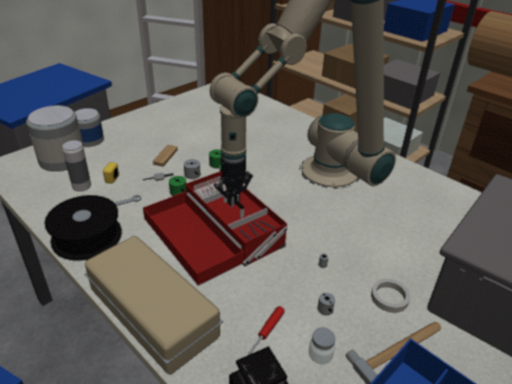

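The fingers hold the bar at (236,190), width about 12 mm. Next I lift along the arc.

Call:
drive_tool --pt "0.0059 -0.0009 0.0093 0" --pt "0.0068 -0.001 0.0086 0" --pt "0.0076 -0.0012 0.0079 0" --pt "0.0084 -0.0013 0.0071 0" --pt "0.009 -0.0014 0.0062 0"

```text
clock: 4.65
position: [0.517, -0.0199, 0.1959]
ee_rot: [-0.0, 0.758, 0.652, -0.0]
contact_force: [-2.4, -0.4, -1.3]
width: 0.0112
```

Call:
drive_tool --pt "0.0096 -0.0015 0.0052 0" --pt "0.0101 -0.0015 0.0042 0" --pt "0.0104 -0.0016 0.0032 0" --pt "0.0107 -0.0016 0.0021 0" --pt "0.0109 -0.0017 0.001 0"

```text
clock: 5.28
position: [0.5705, -0.0283, 0.2118]
ee_rot: [0.002, 0.758, 0.652, 0.001]
contact_force: [-1.1, -1.9, 2.5]
width: 0.0112
```

Forces are small, so I continue to the stop.

Call:
drive_tool --pt "0.0109 -0.0017 -0.0001 0" --pt "0.0108 -0.0017 -0.0012 0" --pt "0.0107 -0.0016 -0.0023 0" --pt "0.0104 -0.0016 -0.0033 0" --pt "0.01 -0.0015 -0.0044 0"

```text
clock: 5.9
position: [0.6229, -0.0364, 0.1996]
ee_rot: [0.001, 0.758, 0.652, 0.001]
contact_force: [2.3, -4.8, 2.0]
width: 0.0108
```

Call:
drive_tool --pt "0.0095 -0.0015 -0.0054 0" --pt "0.0089 -0.0014 -0.0063 0" --pt "0.0083 -0.0013 -0.0072 0" --pt "0.0075 -0.0012 -0.008 0" --pt "0.006 -0.001 -0.0078 0"

```text
clock: 6.52
position: [0.6625, -0.0426, 0.1641]
ee_rot: [0.0, 0.759, 0.652, 0.0]
contact_force: [-12.0, -1.3, 45.8]
width: 0.0111
```

Force shows the tray on its stop. I ease off, release and check.

Call:
drive_tool --pt "0 0 0.002 0" --pt "0 0 0 0" --pt "0 0 0 0" --pt "0 0 0.02 0" --pt "0 0 0.04 0" --jaw 0.06

```text
clock: 7.15
position: [0.66, -0.0416, 0.2251]
ee_rot: [-0.002, 0.758, 0.652, -0.002]
contact_force: [0.9, -0.3, 0.3]
width: 0.0598
```

Call:
drive_tool --pt "-0.0316 0.0418 0.02 0" --pt "-0.0316 0.0418 0 0" --pt "-0.0316 0.0418 0 0" --pt "-0.0316 0.0418 0 0" --pt "-0.0316 0.0418 0 0"

```text
clock: 7.78
position: [0.5019, 0.1682, 0.2469]
ee_rot: [-0.0, 0.759, 0.652, 0.0]
contact_force: [1.1, 0.0, -0.1]
width: 0.0598
```

```bash
python3 - <<'E'
from h import *
print(sensors.get_state()['position']); a=shot('top','t3.png'); look(['tray_grip','nest_bay','arbor_bay','toolbox'])
for X in [(.4917,.069,.003),(.4663,-.097,.003)]: print(proj(a,X))
E
```

```text
[0.5019 0.1682 0.2469]
tray_grip scene {'point': array([ 0.4789, -0.0124,  0.1021]), 'score': 0.61}
tray_grip top {'point': array([ 0.6597, -0.042 ,  0.1059]), 'score': 0.78}
nest_bay top {'point': array([0.4914, 0.0714, 0.0019]), 'score': 0.7}
arbor_bay top {'point': array([ 0.4644, -0.0978,  0.0029]), 'score': 0.62}
toolbox scene {'point': array([ 0.4788, -0.0161,  0.0016]), 'score': 0.94}
toolbox top {'point': array([ 0.4759, -0.0122, -0.0026]), 'score': 0.72}
[237.2642 171.4698]
[295.503  181.7709]
```

View pics/t3.png

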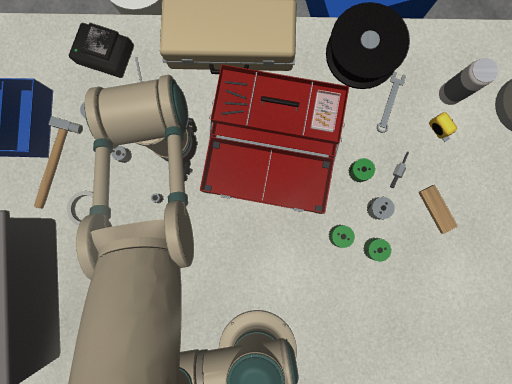

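The tray rests back on its stop, bar at (280,101). The open bays match my computed centres at (237,171) and (295,182). Next is the small saw.

Call:
drive_tool --pt "-0.0306 0.0413 0 0" --pt "-0.0306 0.0413 0 0" --pt "-0.0306 0.0413 0 0" --pt "0 0 -0.04 0" --pt "0 0 -0.04 0"

```text
clock: 8.85
position: [0.4123, 0.2911, 0.1665]
ee_rot: [0.0, 0.758, 0.652, 0.001]
contact_force: [0.3, -0.6, -0.4]
width: 0.0602
```

```bash
python3 - <<'E'
from h import *
print(sensors.get_state()['position']); a=shot('scene'); c=a['color'][215:305,275:375,::-1]; cv2.imwrite('pics/c2.png',cv2.resize(c,None,fx=6,fy=6,interpolation=cv2.INTER_CUBIC)); look(['saw_small_mid','saw_middle_mid'],('scene',))
E
```

```text
[0.4123 0.2911 0.1665]
saw_small_mid scene {'point': array([0.4109, 0.2921, 0.0161]), 'score': 0.43}
saw_middle_mid scene {'point': array([0.5302, 0.4016, 0.0218]), 'score': 0.89}
```

View pics/c2.png

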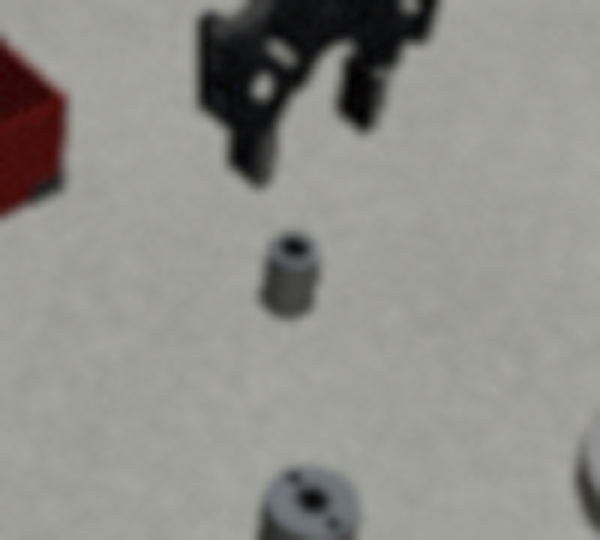

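The small saw sits at crop (290,275), below and between the open fingers. Descend and grasp.

Call:
drive_tool --pt "0 0 -0.03 0" --pt "0 0 -0.03 0" --pt "0 0 -0.02 0" --pt "0 0 -0.008 0" --pt "0 0 0 0"

```text
clock: 9.62
position: [0.4127, 0.2908, 0.0797]
ee_rot: [0.0, 0.759, 0.651, 0.001]
contact_force: [0.3, 0.8, -0.2]
width: 0.0598
```

Call:
drive_tool --pt "0 0 0 0" --pt "0 0 0 0" --pt "0 0 0 0" --pt "0 0 0 0" --pt "0 0 0.01 0" --jaw 0.0 --force 40

```text
clock: 10.25
position: [0.4113, 0.2906, 0.089]
ee_rot: [-0.0, 0.758, 0.652, -0.0]
contact_force: [0.2, 0.2, -2.1]
width: 0.0238
```

Call:
drive_tool --pt "0 0 0.0425 0" --pt "0 0 0.0425 0" --pt "0.0158 -0.0442 0 0" --pt "0.0158 -0.0442 0 0" --pt "0.0158 -0.0442 0 0"

```text
clock: 10.88
position: [0.4594, 0.157, 0.1747]
ee_rot: [0.0, 0.758, 0.652, 0.001]
contact_force: [0.6, 0.3, -1.2]
width: 0.024
```

Call:
drive_tool --pt "0.0158 -0.0442 0 0" --pt "0.0158 -0.0442 0 0" --pt "0 0 -0.03 0" --pt "0 0 -0.03 0" --pt "0 0 0 0"

```text
clock: 11.5
position: [0.489, 0.0695, 0.1126]
ee_rot: [-0.002, 0.759, 0.652, -0.002]
contact_force: [-0.7, -0.2, -0.6]
width: 0.024
```

Call:
drive_tool --pt "0 0 -0.015 0" --pt "0 0 -0.008 0" --pt "0 0 -0.004 0" --pt "0 0 -0.002 0" --pt "0 0 0 0"

```text
clock: 12.12
position: [0.4908, 0.0698, 0.0852]
ee_rot: [0.0, 0.758, 0.652, 0.0]
contact_force: [0.2, 0.3, 0.2]
width: 0.024
```

Call:
drive_tool --pt "0 0 -0.0015 0" --pt "0 0 -0.0015 0" --pt "0 0 -0.001 0" --pt "0 0 0 0" --pt "0 0 0 0"

```text
clock: 12.75
position: [0.4909, 0.0697, 0.0829]
ee_rot: [0.0, 0.758, 0.652, 0.001]
contact_force: [-3.0, -0.8, 16.1]
width: 0.0239
```

Contact with the floor. Release and head for the middle saw.

Call:
drive_tool --pt "0 0 0.001 0" --pt "0 0 0 0" --pt "0 0 0 0" --pt "0 0 0.045 0" --pt "0 0 0.05 0" --jaw 0.05

```text
clock: 13.38
position: [0.49, 0.0697, 0.1769]
ee_rot: [-0.001, 0.758, 0.652, -0.001]
contact_force: [0.7, -0.2, -0.1]
width: 0.0502
```

Call:
drive_tool --pt "0.0054 0.0473 0 0" --pt "0.0054 0.0473 0 0" --pt "0.0054 0.0473 0 0" --pt "0.0054 0.0473 0 0" --pt "0.0054 0.0473 0 0" --jaw 0.07

```text
clock: 14.0
position: [0.5176, 0.3077, 0.1765]
ee_rot: [0.0, 0.758, 0.652, -0.0]
contact_force: [1.3, -0.7, -0.1]
width: 0.0701
```

Call:
drive_tool --pt "0.0054 0.0473 0 0" --pt "0.0054 0.0473 0 0" --pt "0 0 -0.03 0" --pt "0 0 -0.03 0" --pt "0 0 0 0"

```text
clock: 14.62
position: [0.5267, 0.3999, 0.1138]
ee_rot: [-0.001, 0.758, 0.652, -0.003]
contact_force: [0.1, 0.1, 0.3]
width: 0.0702
```

```bash
python3 - <<'E'
from h import *
print(sensors.get_state()['position']); b=shot('top'); a=shot('scene'); look(['saw_small_mid','saw_middle_mid'])
c=np.hstack([cv2.resize(b['color'][120:220,190:310],(400,333)),cv2.resize(a['color'][210:330,260:404],(400,333))]); cv2.imwrite('pics/c3.png',c[:,:,::-1])
print(proj(b,(.491,.07,.039)))
E
```

```text
[0.5267 0.3999 0.1138]
saw_small_mid scene {'point': array([0.4938, 0.0706, 0.016 ]), 'score': 0.56}
saw_small_mid top {'point': array([0.4901, 0.0718, 0.0196]), 'score': 0.52}
saw_middle_mid top {'point': array([0.5309, 0.3981, 0.0217]), 'score': 0.62}
saw_middle_mid top {'point': array([ 0.6647, -0.0432,  0.1093]), 'score': 0.46}
[235.914  170.0073]
```

View pics/c3.png

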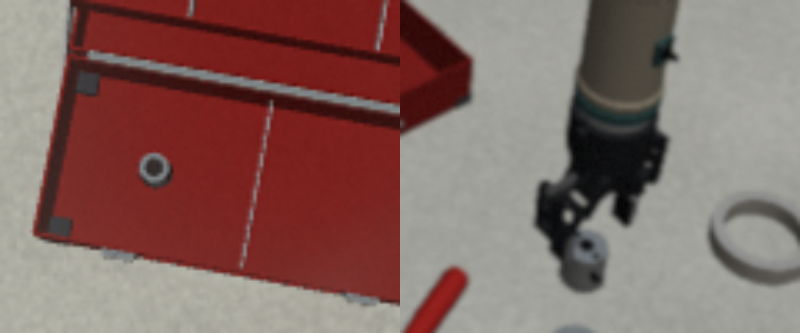

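The small saw stands at top pixel (236,170), exactly as predicted. The middle saw is between the fingers.

Call:
drive_tool --pt "0.001 0 -0.015 0" --pt "0.001 0 -0.012 0" --pt "0 0 -0.005 0" --pt "0 0 0 0" --pt "0 0 0 0"

```text
clock: 15.55
position: [0.5306, 0.4009, 0.085]
ee_rot: [0.0, 0.758, 0.652, 0.0]
contact_force: [-0.4, 1.3, -0.2]
width: 0.07
```

Call:
drive_tool --pt "0 0 0 0" --pt "0 0 0 0" --pt "0 0 0 0" --pt "0 0 0 0" --pt "0 0 0.01 0" --jaw 0.0

```text
clock: 16.18
position: [0.5296, 0.4003, 0.0941]
ee_rot: [-0.0, 0.758, 0.652, -0.001]
contact_force: [0.1, 0.6, -2.3]
width: 0.04
```

Call:
drive_tool --pt "0 0 0.045 0" --pt "0 0 0.045 0" --pt "-0.0057 -0.0473 0 0" --pt "-0.0057 -0.0473 0 0" --pt "-0.0057 -0.0473 0 0"

```text
clock: 16.8
position: [0.5127, 0.2576, 0.1851]
ee_rot: [0.0, 0.758, 0.652, -0.0]
contact_force: [0.2, 0.5, -2.4]
width: 0.0399
```

Call:
drive_tool --pt "-0.0057 -0.0473 0 0" --pt "-0.0057 -0.0473 0 0" --pt "-0.0057 -0.0473 0 0" --pt "-0.0057 -0.0473 0 0" --pt "0 0 0 0"

```text
clock: 17.42
position: [0.4898, 0.0672, 0.185]
ee_rot: [-0.0, 0.76, 0.65, -0.001]
contact_force: [-0.0, 0.6, 0.0]
width: 0.04
```

Call:
drive_tool --pt "0 0 -0.015 0" --pt "0 0 -0.015 0" --pt "0 0 -0.008 0" --pt "0 0 0 0" --pt "0 0 0 0"

```text
clock: 18.05
position: [0.491, 0.0701, 0.1473]
ee_rot: [0.0, 0.758, 0.652, 0.0]
contact_force: [-0.3, 0.8, -1.7]
width: 0.0402
```

Call:
drive_tool --pt "0 0 -0.012 0" --pt "0 0 -0.012 0" --pt "0 0 -0.012 0" --pt "0 0 -0.012 0" --pt "0 0 -0.006 0"

```text
clock: 18.68
position: [0.4901, 0.0697, 0.0918]
ee_rot: [-0.001, 0.759, 0.652, -0.001]
contact_force: [0.1, -0.5, -0.8]
width: 0.04
```

Call:
drive_tool --pt "0 0 -0.002 0" --pt "0 0 -0.002 0" --pt "0 0 -0.002 0" --pt "0 0 0 0" --pt "0 0 0 0"

```text
clock: 19.3
position: [0.4909, 0.0697, 0.0886]
ee_rot: [0.001, 0.758, 0.652, 0.001]
contact_force: [-2.3, 0.3, 10.0]
width: 0.04
```

Call:
drive_tool --pt "0 0 0.001 0" --pt "0 0 0 0" --pt "0 0 0 0" --pt "0 0 0.045 0" --pt "0 0 0.05 0" --jaw 0.065

```text
clock: 19.92
position: [0.49, 0.0697, 0.183]
ee_rot: [-0.001, 0.758, 0.652, -0.001]
contact_force: [0.5, -0.2, 0.8]
width: 0.0649
```

Call:
drive_tool --pt "-0.0118 -0.0496 0 0" --pt "-0.0118 -0.0496 0 0" --pt "-0.0118 -0.0496 0 0" --pt "-0.0118 -0.0496 0 0" --pt "-0.0118 -0.0496 0 0" --jaw 0.0854

```text
clock: 20.55
position: [0.4311, -0.1798, 0.1829]
ee_rot: [0.0, 0.758, 0.652, 0.0]
contact_force: [0.2, 0.3, 0.2]
width: 0.0854
```

Call:
drive_tool --pt "-0.0118 -0.0496 0 0" --pt "-0.0118 -0.0496 0 0" --pt "-0.0118 -0.0496 0 0" --pt "0 0 -0.02 0" --pt "0 0 0 0"

```text
clock: 21.18
position: [0.395, -0.3267, 0.1614]
ee_rot: [-0.002, 0.759, 0.651, 0.0]
contact_force: [-0.8, -0.1, -0.3]
width: 0.0854
```

```bash
python3 - <<'E'
from h import *
print(sensors.get_state()['position']); b=shot('top'); a=shot('scene'); look(['saw_middle_mid','saw_large_mid','arbor_mid'])
c=np.hstack([cv2.resize(b['color'][120:220,190:310],(400,333)),cv2.resize(a['color'][110:230,140:284],(400,333))]); cv2.imwrite('pics/c4.png',c[:,:,::-1])
print(proj(b,(.491,.07,.046)))
E
```

```text
[ 0.395  -0.3267  0.1614]
saw_middle_mid scene {'point': array([0.489 , 0.0684, 0.025 ]), 'score': 0.53}
saw_middle_mid top {'point': array([0.4909, 0.0662, 0.0238]), 'score': 0.61}
saw_large_mid scene {'point': array([ 0.5018, -0.2729,  0.0313]), 'score': 0.73}
saw_large_mid scene {'point': array([ 0.2868, -0.3168,  0.0191]), 'score': 0.71}
saw_large_mid scene {'point': array([ 0.3194, -0.2219,  0.026 ]), 'score': 0.69}
saw_large_mid scene {'point': array([ 0.3946, -0.3275,  0.026 ]), 'score': 0.56}
saw_large_mid top {'point': array([ 0.3964, -0.3296,  0.0246]), 'score': 0.84}
saw_large_mid top {'point': array([ 0.5001, -0.2747,  0.0235]), 'score': 0.79}
saw_large_mid top {'point': array([ 0.3177, -0.2187,  0.0219]), 'score': 0.79}
saw_large_mid top {'point': array([ 0.2867, -0.317 ,  0.0231]), 'score': 0.66}
arbor_mid scene {'point': array([ 0.5019, -0.3829,  0.0123]), 'score': 0.43}
arbor_mid top {'point': array([ 0.5047, -0.3849,  0.0084]), 'score': 0.72}
[235.7128 169.6629]
```

View pics/c4.png

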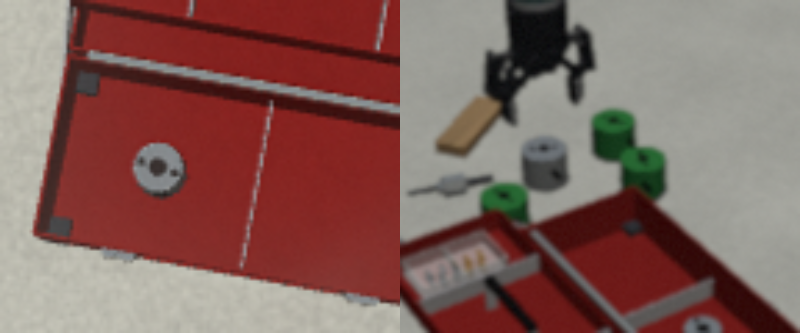

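The middle saw covers the small one at full-image (238,170), about (0.490, 0.067). The open gripper is above the grey large saw, with the green cups clear of the fingers.

Call:
drive_tool --pt "0 -0.001 -0.025 0" --pt "0 0 -0.025 0" --pt "0 0 -0.018 0" --pt "0 0 -0.008 0" --pt "0 0 0 0"

```text
clock: 22.2
position: [0.3962, -0.3279, 0.0868]
ee_rot: [-0.0, 0.758, 0.652, 0.0]
contact_force: [0.6, 0.1, -0.4]
width: 0.0855
```

Call:
drive_tool --pt "0 0 0 0" --pt "0 0 0 0" --pt "0 0 0 0" --pt "0 0 0 0" --pt "0 0 0.01 0" --jaw 0.0

```text
clock: 22.82
position: [0.3957, -0.3277, 0.0969]
ee_rot: [-0.001, 0.758, 0.652, -0.0]
contact_force: [-0.3, 0.3, -1.0]
width: 0.0587
```

Call:
drive_tool --pt "0 0 0.045 0" --pt "0 0 0.045 0" --pt "0.0117 0.0494 0 0" --pt "0.0117 0.0494 0 0" --pt "0.0117 0.0494 0 0"

```text
clock: 23.45
position: [0.4311, -0.1785, 0.1873]
ee_rot: [0.0, 0.759, 0.651, 0.0]
contact_force: [0.9, -0.4, -1.3]
width: 0.0589
```

Call:
drive_tool --pt "0.0117 0.0494 0 0" --pt "0.0117 0.0494 0 0" --pt "0.0117 0.0494 0 0" --pt "0.0117 0.0494 0 0" --pt "0.0117 0.0494 0 0"

```text
clock: 24.08
position: [0.4897, 0.0687, 0.1873]
ee_rot: [0.0, 0.758, 0.652, -0.0]
contact_force: [0.8, -0.4, -2.7]
width: 0.0587
```

Call:
drive_tool --pt "0 0 0 0" --pt "0 0 -0.015 0" --pt "0 0 -0.015 0" --pt "0 0 0 0" --pt "0 0 0 0"

```text
clock: 24.7
position: [0.4899, 0.0665, 0.1574]
ee_rot: [0.0, 0.759, 0.651, 0.0]
contact_force: [0.3, -1.0, -0.7]
width: 0.0586
```

```bash
python3 - <<'E'
from h import *
print(sensors.get_state()['position'],sensors.get_state()['width']); b=shot('top'); a=shot('scene'); look(['saw_middle_mid','saw_large_mid'],('scene',))
c=np.hstack([cv2.resize(b['color'][120:220,190:310],(400,333)),cv2.resize(a['color'][150:250,190:310],(400,333))]); cv2.imwrite('pics/c5.png',c[:,:,::-1])
E
```

```text
[0.4899 0.0665 0.1574] 0.05857155308166832
saw_middle_mid scene {'point': array([0.4895, 0.0708, 0.0253]), 'score': 0.64}
saw_large_mid scene {'point': array([0.4885, 0.0673, 0.0979]), 'score': 0.95}
saw_large_mid scene {'point': array([ 0.4979, -0.2707,  0.0324]), 'score': 0.66}
saw_large_mid scene {'point': array([ 0.321 , -0.2223,  0.0273]), 'score': 0.6}
saw_large_mid scene {'point': array([ 0.2838, -0.3196,  0.0218]), 'score': 0.58}
```

View pics/c5.png

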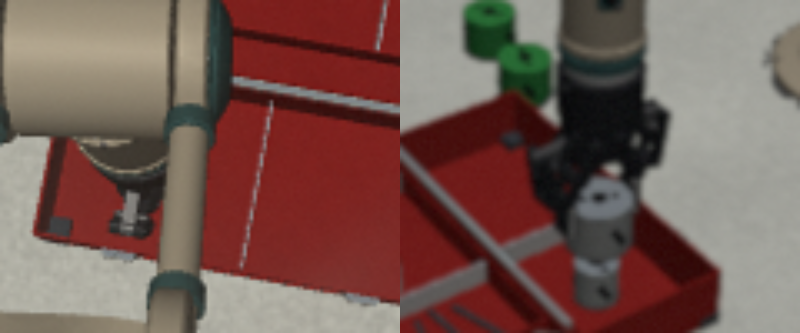

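In the scene crop the large saw hangs at (602,220), directly above the middle one at (598,285). Lower it.

Call:
drive_tool --pt "0 0.001 -0.012 0" --pt "0 0 -0.014 0" --pt "0 0 -0.014 0" --pt "0 0 -0.014 0" --pt "0 0 -0.009 0"

```text
clock: 25.52
position: [0.4893, 0.0681, 0.0925]
ee_rot: [-0.001, 0.758, 0.652, -0.001]
contact_force: [0.5, -0.2, -0.8]
width: 0.0587
```

Call:
drive_tool --pt "0 0 -0.002 0" --pt "0 0 -0.002 0" --pt "0 0 -0.002 0" --pt "0 0 0 0" --pt "0 0 0 0"

```text
clock: 26.15
position: [0.4889, 0.0682, 0.091]
ee_rot: [-0.0, 0.758, 0.652, -0.0]
contact_force: [-8.3, -1.2, 24.5]
width: 0.0591
```

Call:
drive_tool --pt "0 0 0.002 0" --pt "0 0 0 0" --pt "0 0 0 0" --pt "0 0 0.045 0" --pt "0 0 0.05 0" --jaw 0.0854

```text
clock: 26.78
position: [0.4893, 0.0681, 0.1848]
ee_rot: [-0.001, 0.758, 0.652, -0.001]
contact_force: [0.9, 0.5, -0.5]
width: 0.0856
```

Call:
drive_tool --pt "0.0014 -0.0453 0 7.4" --pt "0.0014 -0.0453 0 7.4" --pt "0.0014 -0.0453 0 7.4" --pt "0.0014 -0.0453 0 7.4" --pt "0.0014 -0.0453 0 7.4" --jaw 0.06

```text
clock: 27.4
position: [0.4967, -0.1599, 0.1845]
ee_rot: [-0.0, 0.511, 0.86, 0.0]
contact_force: [-0.1, -0.8, -1.1]
width: 0.0603
```

Call:
drive_tool --pt "0.0014 -0.0453 0 7.4" --pt "0.0014 -0.0453 0 7.4" --pt "0.0014 -0.0453 0 7.4" --pt "0.0014 -0.0453 0 7.4" --pt "0.0014 -0.0453 -0.02 7.4"

```text
clock: 28.02
position: [0.5046, -0.3873, 0.1657]
ee_rot: [0.002, 0.212, 0.977, -0.001]
contact_force: [0.6, -0.1, 0.5]
width: 0.06
```

```bash
python3 - <<'E'
from h import *
print(sensors.get_state()['position'],sensors.get_state()['ee_rot']); b=shot('top'); a=shot('scene'); look(['saw_large_mid','arbor_mid'])
c=np.hstack([cv2.resize(b['color'][120:220,190:310],(400,333)),cv2.resize(a['color'][110:250,120:288],(400,333))]); cv2.imwrite('pics/c6.png',c[:,:,::-1])
E
```

```text
[ 0.5046 -0.3873  0.1657] [ 0.0016  0.2116  0.9774 -0.0008]
saw_large_mid scene {'point': array([0.4857, 0.0703, 0.0283]), 'score': 0.87}
saw_large_mid scene {'point': array([ 0.2846, -0.3182,  0.0207]), 'score': 0.81}
saw_large_mid scene {'point': array([ 0.3198, -0.2227,  0.0274]), 'score': 0.8}
saw_large_mid scene {'point': array([ 0.499 , -0.2721,  0.0324]), 'score': 0.62}
saw_large_mid top {'point': array([0.4863, 0.0702, 0.0278]), 'score': 0.81}
saw_large_mid top {'point': array([ 0.4989, -0.2729,  0.023 ]), 'score': 0.81}
arbor_mid scene {'point': array([ 0.5031, -0.3836,  0.0132]), 'score': 0.61}
arbor_mid top {'point': array([ 0.5034, -0.3847,  0.0126]), 'score': 0.44}
```

View pics/c6.png

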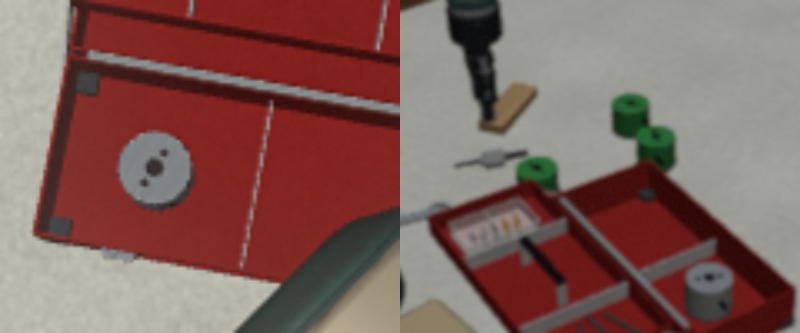

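The large saw stands flat over the nest at top-crop (155,168), landmark z ≈ 0.028 as it should be. The gripper is aligned over the arbor, so I descend and grasp.

Call:
drive_tool --pt "-0.001 0.001 -0.025 0" --pt "0 0 -0.03 0" --pt "0 0 -0.02 0" --pt "0 0 -0.012 0" --pt "0 0 0 0" --jaw 0.048

```text
clock: 28.95
position: [0.5028, -0.3829, 0.0777]
ee_rot: [-0.0, 0.213, 0.977, 0.0]
contact_force: [1.0, 0.5, 0.4]
width: 0.0481
```

Call:
drive_tool --pt "0 0 0 0" --pt "0 0 0 0" --pt "0 0 0 0" --pt "0 0 0 0" --pt "0 0 0.01 0" --jaw 0.0 --force 50

```text
clock: 29.58
position: [0.5023, -0.3836, 0.0877]
ee_rot: [-0.001, 0.214, 0.977, 0.0]
contact_force: [-0.3, 0.0, -1.9]
width: 0.025
```

Call:
drive_tool --pt "0 0 0.045 0" --pt "0 0 0.045 0" --pt "-0.007 0.0479 0 0" --pt "-0.007 0.0479 0 0" --pt "-0.007 0.0479 0 0"

```text
clock: 30.2
position: [0.4812, -0.239, 0.1782]
ee_rot: [0.0, 0.214, 0.977, -0.0]
contact_force: [0.3, 0.7, -2.1]
width: 0.0252
```

Call:
drive_tool --pt "-0.007 0.0479 0 0" --pt "-0.007 0.0479 0 0" --pt "-0.007 0.0479 0 0" --pt "0 0 0 0" --pt "0 0 -0.02 0"

```text
clock: 30.82
position: [0.4622, -0.097, 0.1593]
ee_rot: [0.003, 0.213, 0.977, -0.001]
contact_force: [0.4, 0.3, -1.9]
width: 0.0249
```

```bash
python3 - <<'E'
from h import *
print(sensors.get_state()['position'],sensors.get_state()['width']); b=shot('top'); a=shot('scene'); look(['arbor_mid','arbor_bay'])
c=np.hstack([cv2.resize(b['color'][120:220,240:360],(400,333)),cv2.resize(a['color'][140:260,150:294],(400,333))]); cv2.imwrite('pics/c7.png',c[:,:,::-1])
E
```

```text
[ 0.4622 -0.097   0.1593] 0.024851035236486203
arbor_mid scene {'point': array([ 0.4564, -0.0966,  0.0842]), 'score': 0.61}
arbor_mid top {'point': array([ 0.4603, -0.0981,  0.0909]), 'score': 0.62}
arbor_bay scene {'point': array([ 0.4634, -0.1011,  0.004 ]), 'score': 0.95}
arbor_bay top {'point': array([ 0.4676, -0.0992,  0.0058]), 'score': 0.76}
```

View pics/c7.png

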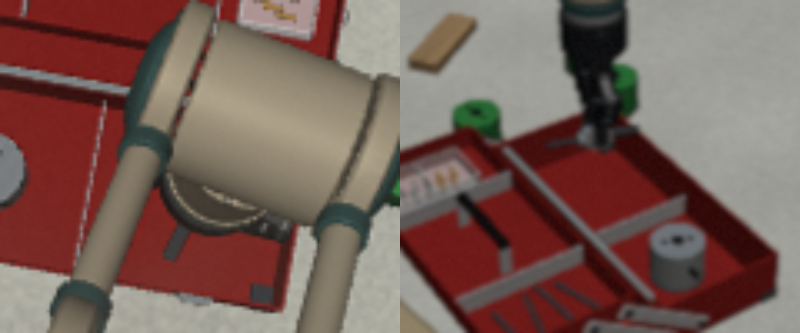

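The arbor hangs level at scene crop (598,135), over the right bay. Lower it.

Call:
drive_tool --pt "0 0 -0.018 0" --pt "0 0 -0.02 0" --pt "0 0 -0.018 0" --pt "0 0 -0.011 0" --pt "0 0 -0.005 0"

```text
clock: 31.75
position: [0.461, -0.0968, 0.0858]
ee_rot: [0.0, 0.214, 0.977, 0.0]
contact_force: [0.5, -0.3, -1.4]
width: 0.025
```

Call:
drive_tool --pt "0 0 -0.002 0" --pt "0 0 -0.002 0" --pt "0 0 -0.002 0" --pt "0 0 0 0" --pt "0 0 0 0"

```text
clock: 32.38
position: [0.4612, -0.0966, 0.0822]
ee_rot: [0.001, 0.213, 0.977, -0.0]
contact_force: [-4.2, 1.3, 17.9]
width: 0.0252
```

Call:
drive_tool --pt "0 0 0.001 0" --pt "0 0 0 0" --pt "0 0 0 0" --pt "0 0 0.03 0" --pt "0 0 0.06 0" --jaw 0.05

```text
clock: 33.0
position: [0.4593, -0.096, 0.1697]
ee_rot: [-0.003, 0.214, 0.977, 0.001]
contact_force: [0.6, 0.2, 0.2]
width: 0.0504
```

Call:
drive_tool --pt "0 0 0.055 -10.6" --pt "0.033 0.009 0 -10.6" --pt "0.033 0.009 0 -10.6" --pt "0.033 0.009 0 -10.6" --pt "0.033 0.009 0 -10.6"

```text
clock: 33.62
position: [0.5937, -0.0601, 0.2255]
ee_rot: [-0.0, 0.629, 0.777, -0.0]
contact_force: [0.1, -0.6, 0.4]
width: 0.0501
```

Call:
drive_tool --pt "0.033 0.009 0 -10.6" --pt "0.033 0.009 0 -10.6" --pt "0 0 0 0" --pt "0 0 0 0" --pt "0 0 0 0"

```text
clock: 34.25
position: [0.6577, -0.0427, 0.2258]
ee_rot: [-0.0, 0.76, 0.65, -0.0]
contact_force: [0.5, -0.1, 0.9]
width: 0.0502
```

```bash
python3 - <<'E'
from h import *
s=sensors.get_state();print(s['position'],s['ee_rot']); b=shot('top'); a=shot('scene'); look(['tray_grip','arbor_mid','saw_large_mid'],('scene',))
c=np.hstack([cv2.resize(b['color'][60:220,190:360],(400,376)),cv2.resize(a['color'][140:260,150:278],(400,376))]); cv2.imwrite('pics/c8.png',c[:,:,::-1])
E
```

```text
[ 0.6577 -0.0427  0.2258] [-0.0004  0.7595  0.6505 -0.0004]
tray_grip scene {'point': array([ 0.6613, -0.0404,  0.1099]), 'score': 0.74}
arbor_mid scene {'point': array([ 0.459 , -0.0969,  0.0129]), 'score': 0.44}
saw_large_mid scene {'point': array([0.4891, 0.0686, 0.029 ]), 'score': 0.75}
saw_large_mid scene {'point': array([ 0.2893, -0.3202,  0.02  ]), 'score': 0.63}
saw_large_mid scene {'point': array([ 0.5002, -0.2712,  0.0314]), 'score': 0.5}
saw_large_mid scene {'point': array([ 0.3219, -0.222 ,  0.0267]), 'score': 0.48}
```

View pics/c8.png

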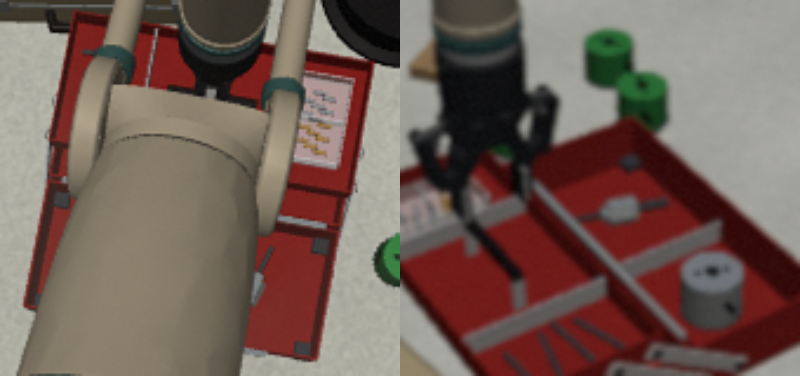

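The arbor lies flat in the right bay at crop (620,208), and the saws are nested at (712,290). The gripper is above the bar. Descend and grip.

Call:
drive_tool --pt "0.004 0 -0.02 0" --pt "0 0 -0.02 0" --pt "0 0 -0.013 0" --pt "0 0 -0.008 0" --pt "0 0 0 0"

```text
clock: 35.12
position: [0.6626, -0.0425, 0.1646]
ee_rot: [-0.0, 0.76, 0.65, -0.0]
contact_force: [0.0, 0.0, -0.4]
width: 0.0499
```

Call:
drive_tool --pt "0 0 0 0" --pt "0 0 0 0" --pt "0 0 0 0" --pt "0 0 0 0" --pt "0 0 0 0" --jaw 0.0

```text
clock: 35.75
position: [0.6624, -0.0424, 0.1657]
ee_rot: [-0.0, 0.76, 0.65, -0.0]
contact_force: [-3.2, -0.4, 5.7]
width: 0.0109
```

Call:
drive_tool --pt "-0.0067 0.001 0.0087 0" --pt "-0.0075 0.0012 0.008 0" --pt "-0.0083 0.0013 0.0072 0" --pt "-0.0089 0.0014 0.0063 0" --pt "-0.0095 0.0015 0.0054 0"

```text
clock: 36.38
position: [0.6215, -0.036, 0.2014]
ee_rot: [0.0, 0.76, 0.65, 0.0]
contact_force: [1.8, 0.9, -2.6]
width: 0.0105
```

Call:
drive_tool --pt "-0.01 0.0015 0.0044 0" --pt "-0.0104 0.0016 0.0033 0" --pt "-0.0107 0.0016 0.0023 0" --pt "-0.0108 0.0017 0.0012 0" --pt "-0.0109 0.0017 0.0001 0"

```text
clock: 37.0
position: [0.5682, -0.0277, 0.2125]
ee_rot: [0.0, 0.76, 0.65, 0.0]
contact_force: [1.1, 1.0, 3.7]
width: 0.0109
```

Call:
drive_tool --pt "-0.0109 0.0017 -0.001 0" --pt "-0.0107 0.0016 -0.0021 0" --pt "-0.0104 0.0016 -0.0032 0" --pt "-0.0101 0.0015 -0.0042 0" --pt "-0.0096 0.0015 -0.0052 0"

```text
clock: 37.62
position: [0.5148, -0.0194, 0.1952]
ee_rot: [-0.002, 0.76, 0.65, -0.001]
contact_force: [-3.3, 2.6, 0.3]
width: 0.011
```

Call:
drive_tool --pt "-0.009 0.0014 -0.0062 0" --pt "-0.0042 0.0007 -0.0035 0" --pt "-0.0042 0.0006 -0.0036 0" --pt "-0.0038 0.0006 -0.0039 0" --pt "-0.0038 0.0006 -0.004 0"

```text
clock: 38.25
position: [0.4903, -0.0155, 0.1734]
ee_rot: [-0.002, 0.76, 0.65, -0.001]
contact_force: [-3.0, 3.1, -1.1]
width: 0.0113
```

Call:
drive_tool --pt "-0.0034 0.0005 -0.0042 0" --pt "-0.0034 0.0005 -0.0044 0" --pt "-0.002 0.0003 -0.003 0" --pt "-0.0015 0.0002 -0.0024 0" --pt "-0.001 0.0002 -0.0017 0"

```text
clock: 38.88
position: [0.4796, -0.0139, 0.158]
ee_rot: [-0.002, 0.76, 0.65, -0.001]
contact_force: [-3.6, 4.3, -2.6]
width: 0.0107
```

Call:
drive_tool --pt "-0.0006 0 -0.001 0" --pt "-0.0006 0 -0.001 0" --pt "-0.0003 0 -0.001 0" --pt "0 0 -0.001 0" --pt "0 0 0 0"

```text
clock: 39.5
position: [0.4793, -0.0139, 0.1574]
ee_rot: [-0.0, 0.76, 0.65, 0.001]
contact_force: [-8.6, 6.5, 20.2]
width: 0.0109
```

Upward reaction of 20 N: the tray is seated. I ease off, open, withdraw and check.

Call:
drive_tool --pt "0 0 0.001 0" --pt "0 0 0 0" --pt "0 0 0 0" --pt "0 0 0.02 0" --pt "0 0 0.06 0" --jaw 0.05

```text
clock: 40.12
position: [0.478, -0.0145, 0.2341]
ee_rot: [-0.003, 0.76, 0.65, -0.003]
contact_force: [0.7, -0.2, 0.5]
width: 0.0498
```

Call:
drive_tool --pt "-0.01 0.05 0.02 0" --pt "-0.01 0.05 0.02 0" --pt "-0.01 0.06 0 0" --pt "-0.01 0.06 0 0" --pt "-0.01 0.06 0 0"

```text
clock: 40.75
position: [0.4295, 0.2673, 0.2761]
ee_rot: [0.001, 0.76, 0.65, 0.0]
contact_force: [0.6, -0.0, 0.3]
width: 0.0497
```

```bash
python3 - <<'E'
from h import *
s=sensors.get_state();print(s['position'],s['contact_force']); b=shot('top'); a=shot('scene'); look(['tray_grip','toolbox'])
c=np.hstack([cv2.resize(b['color'][60:220,190:360],(400,376)),cv2.resize(a['color'][150:290,130:300],(400,330))[:,:] if 0 else cv2.resize(a['color'][150:290,135:284],(400,376))]); cv2.imwrite('pics/c9.png',c[:,:,::-1])
E
```

```text
[0.4295 0.2673 0.2761] [ 0.5928 -0.0061  0.3253]
tray_grip scene {'point': array([ 0.478 , -0.0136,  0.102 ]), 'score': 0.63}
tray_grip top {'point': array([ 0.4796, -0.0151,  0.1015]), 'score': 0.62}
toolbox scene {'point': array([ 0.4808, -0.015 ,  0.0033]), 'score': 0.62}
toolbox top {'point': array([ 0.4784, -0.0135,  0.0006]), 'score': 0.76}
```

View pics/c9.png

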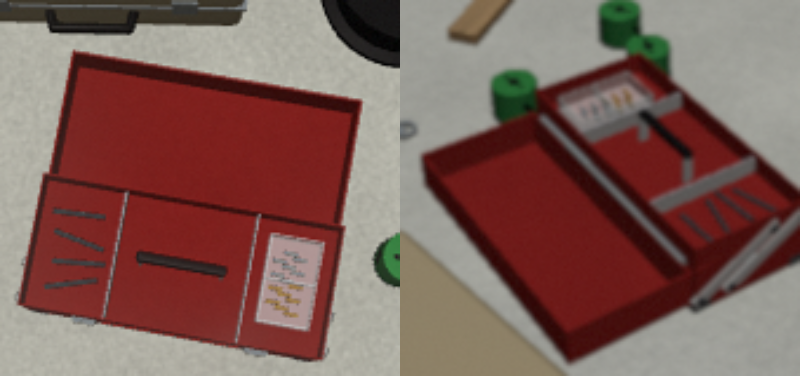

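The tray is fully home: the bar reads z = 0.102, as at the start, and nothing touches it. Hand in.

```bash
python3 -c "
from rig import manip
print(manip.sign_off())"
```

```text
the job is handed in; nothing more can be done
None
```

The hole-saw set is put away in the red toolbox and the job is handed in, at about 41 s on the robot clock.

**What I did:**
- Lifted the tray by its bar, up and back onto its stop.
- Nested the saws in the left bay: small, then middle, then the grey large one. I left the green look-alikes alone.
- Laid the arbor flat on the floor of the right bay.
- Lowered the tray held in the gripper all the way until it pressed home at about 20 N, then released it.

**Last checks:**
- **Nest:** before the tray came down, the large saw stood upright over the other two. Its mid-point was at z ≈ 0.028–0.029 m; 0.028 m is expected if it stands on the floor.
- **Arbor:** it lay flat in the right bay at z ≈ 0.013 m; 0.015 m is expected.
- **Tray:** the bar is back at z ≈ 0.102 m, where it should sit with the tray shut, and the pictures show the tray level and fully home.
- **Forces:** the highest I read was about 46 N at the wrist, when the tray met its stop. The gripper ended clear of everything.

No check failed. The middle saw may have ended a few millimetres off-centre in y, since estimates ranged from 0.066 to 0.071 m. That is within the clearance, and the large saw went down over it freely.

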